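# Make up three pump repair kits

## Task

Make up the three repair kits from the stock on the bench: the brass impeller and the shaft seal (white foot, red top) go in the red tray, the aluminium coupling and the white capacitor in the blue tray, and the grey contactor in the free compartment of the green tray. Set every part down upright, without dropping it, flat on the tray's floor, one part to a compartment. Leave the black impeller and the carton already in the green tray where they are.

Things in the scene. Friction and masses are not known exactly. Their poses are not given: they have to be found in the camera images.
- impeller_brass: brass pump impeller, about 0.22 kg: flat disc 60 mm across and 6 mm thick, with low vanes on it up to 13 mm high, and in the middle a round upright hub 28 mm across whose top is 46 mm high: take it by the hub. Origin: centre of the underside, on the axis; z up
- shaft_seal: mechanical shaft seal standing upright, about 0.16 kg: a white ceramic foot 42 mm across and 14 mm high, a black rubber ring 38 mm across up to 24 mm, a steel spring about 36 mm across (coils look only; the solid under them is 33 mm) up to 42 mm, and a red cap 35 mm across up to 50 mm high. Origin: centre of the underside, on the axis; z up
- coupling: bare aluminium shaft coupling half, about 0.2 kg: a flange 56 mm across and 14 mm high with three orange inserts in its rim (visible from above), and above it a round hub 36 mm across whose top is 46 mm high: take it by the hub. Origin: centre of the underside, on the axis; z up
- capacitor: motor capacitor: upright white can with a blue band, 40 mm across and 58 mm high, two small brass tabs on top up to 69 mm, about 0.11 kg. Origin: centre of the underside, on the axis; z up
- contactor: grey contactor with a yellow patch on top, about 0.3 kg: 45 mm (own x) by 58 mm (own y) up to 34 mm high, and above that 45 mm (own x) by 38 mm (own y), centred, up to 55 mm high; take it across its 45 mm. Origin: centre of the underside; z up. At the start its own x points within 0.6 rad of straight away from the robot's front
- tray_red: red plastic kit tray, fixed to the bench: 100 mm (own x) by 192 mm (own y), outer height 14 mm, walls 4 mm, floor 4 mm thick; a 4 mm wall along own x, as high as the rim, halves it into two compartments, each 92 by 90 mm inside, centred at own y = +47 mm and -47 mm. A white paper strip marks the middle of its outer -x side. Origin: centre of the underside; z up
- tray_blue: blue plastic kit tray, fixed to the bench: 100 mm (own x) by 192 mm (own y), outer height 14 mm, walls 4 mm, floor 4 mm thick; a 4 mm wall along own x, as high as the rim, halves it into two compartments, each 92 by 90 mm inside, centred at own y = +47 mm and -47 mm. A white paper strip marks the middle of its outer -x side. Origin: centre of the underside; z up
- tray_green: green plastic kit tray, fixed to the bench: 100 mm (own x) by 192 mm (own y), outer height 14 mm, walls 4 mm, floor 4 mm thick; a 4 mm wall along own x, as high as the rim, halves it into two compartments, each 92 by 90 mm inside, centred at own y = +47 mm and -47 mm. A white paper strip marks the middle of its outer -x side. Origin: centre of the underside; z up. The compartment at own y = -47 mm holds the carton; the one at +47 mm is free
- impeller_black: black plastic pump impeller of the same shape and size, not wanted in any kit, stands among the stock, to be left there: flat disc 60 mm across and 6 mm thick, with low vanes on it up to 13 mm high, and in the middle a round upright hub 28 mm across whose top is 46 mm high. Origin: centre of the underside, on the axis; z up
- carton: closed cardboard carton with a white band, 60 by 60 mm and 40 mm high, 0.18 kg, already packed in the green tray; stays there. Origin: centre of the underside; z up
There are look-alikes about, which are no part of the job. Leave any pink or turquoise look-alike of the impeller_brass alone.

How it is judged:
At the end, for the whole second after the job is handed in: Impeller and seal in the red tray, coupling and capacitor in the blue, contactor in the green tray's free compartment, each flat on the floor (within 3.5 mm), upright within 0.08 rad, one to a compartment, at rest; black impeller and carton within 15 mm of their starts (x of impeller_brass in the frame of tray_red between -0.046 and 0.046 m and y of impeller_brass in the frame of tray_red between -0.092 and 0.092 m and z of impeller_brass in the frame of tray_red between 0.001 and 0.0075 m and angle between each of impeller_brass, shaft_seal, coupling, capacitor, contactor's own z axis and vertical below 0.08 rad and linear speed of each of impeller_brass, shaft_seal, coupling, capacitor, contactor below 0.02 m/s and angular speed of each of impeller_brass, shaft_seal, coupling, capacitor, contactor below 0.2 rad/s and x of shaft_seal in the frame of tray_red between -0.046 and 0.046 m and y of shaft_seal in the frame of tray_red between -0.092 and 0.092 m and z of shaft_seal in the frame of tray_red between 0.001 and 0.0075 m and x of coupling in the frame of tray_blue between -0.046 and 0.046 m and y of coupling in the frame of tray_blue between -0.092 and 0.092 m and z of coupling in the frame of tray_blue between 0.001 and 0.0075 m and x of capacitor in the frame of tray_blue between -0.046 and 0.046 m and y of capacitor in the frame of tray_blue between -0.092 and 0.092 m and z of capacitor in the frame of tray_blue between 0.001 and 0.0075 m and x of contactor in the frame of tray_green between -0.046 and 0.046 m and y of contactor in the frame of tray_green between -0.092 and 0.092 m and z of contactor in the frame of tray_green between 0.001 and 0.0075 m and ((y of impeller_brass in the frame of tray_red above 0.012 m and y of shaft_seal in the frame of tray_red below -0.012 m) or (y of shaft_seal in the frame of tray_red above 0.012 m and y of impeller_brass in the frame of tray_red below -0.012 m)) and ((y of coupling in the frame of tray_blue above 0.012 m and y of capacitor in the frame of tray_blue below -0.012 m) or (y of capacitor in the frame of tray_blue above 0.012 m and y of coupling in the frame of tray_blue below -0.012 m)) and y of contactor in the frame of tray_green above 0.012 m and distance of each of impeller_black, carton from where it was at the start of the episode below 0.015 m); the robot touches nothing.
It fails at once if a part was dropped: it was in the air, touched by nothing, with its underside more than 30 mm above the bench ((height (world z) of impeller_brass above 0.03 m and contact force between impeller_brass and anything else below 0.01 N) or (height (world z) of shaft_seal above 0.03 m and contact force between shaft_seal and anything else below 0.01 N) or (height (world z) of coupling above 0.03 m and contact force between coupling and anything else below 0.01 N) or (height (world z) of capacitor above 0.03 m and contact force between capacitor and anything else below 0.01 N) or (height (world z) of contactor above 0.03 m and contact force between contactor and anything else below 0.01 N)).
It fails at once if the black impeller was moved more than 15 mm (distance of impeller_black from where it was at the start of the episode above 0.015 m).
It fails at once if the carton in the green tray was moved more than 15 mm (distance of carton from where it was at the start of the episode above 0.015 m).
It also fails if it takes over 128 s, if anything falls off the work surface, if the arm or the gripper's body presses on something with over 40 N, if the wrist force passes 120 N, or if a joint passes its speed limit or range.

## Robot

A 6-joint arm with a two-finger parallel gripper is mounted at the origin on the work surface. World frame = base frame: x ahead of the robot, y to its left, z up, the work surface at z = 0. Lengths are in m, angles in rad, forces in N, time in s.
With the tool pointing down it reaches from about 0.225 to 0.875 m from the base axis. Payload 3.4 kg.
Tool frame: the origin (TCP) lies at the very end of the fingers, on their centre line; the grasp point (between the pads) lies 19 mm behind it; z points along the fingers, y is the line along which they close (so a half turn about z gives the same grasp; the last joint's range is limited). The gripper opens to 85 mm and grips with 20 to 120 N. Pads are 22 mm wide; open, the fingers measure 114 mm over their backs; the gripper's body (76 mm by 85 mm) begins 54 mm behind the grasp point. The pads swing forward as they close: fully open they stand 13 mm farther back than shut.
Start: joints at [1.118, 0.276, 1.505, -0, 1.361, -0.121], TCP at [0.187, 0.544, 0.231] pointing down, gripper open.
Joint ranges: [-2.89, 2.89], [-0.75, 2.08], [0.22, 2.7], [-1.18, 4.32], [0.11, 2.71], [-2.7, 2.7]. Speed limits (rad/s): [2.57, 2.57, 3.14, 3.14, 3.14, 3.14].

## Interface

Orientations are given as a unit quaternion [w, x, y, z].
In Python, from rig import get_state, optics, sign_off gives the robot as it stands.
- The arm moves only by the tool send_rows, never from a script. Its argument "increments" is a list of rows, each an object with "gripper": the gripper's target within -1 to 1 (shut at 1, half-way at 0, fully open at -1); "linear": the shift along the world's x, y, z in m, a list of three; "delta_rot": the turn, a rotation vector about the world's x, y, z in rad, a list of three. In form: [{"gripper": gripper, "linear": [dx, dy, dz], "delta_rot": [rx, ry, rz]}, ...]. A call has 1 to 8 rows; each row is the pose to reach, as a shift and turn from the pose commanded when the call began; what a row does not reach only later rows make up. A row lasts 1/10 s, in which the tool goes at most 50 mm and 8.59 degrees, less where a joint would pass 70% of its speed; a pose out of reach is approached as far as the arm can. A call with a gripper value outside its range is refused whole. The fingers move at their own pace and stop on an object; "newtons" is the grip in N (left out, the last holds). Time passes only in rows, so rows that repeat a pose let the fingers close. It gives the time, the measured TCP pose, the force, the opening and the grip force at its end, in the units of the state.
- get_state(): the state, without advancing time (a new reading comes with each control period).
- optics.get_image(name): name is "scene" or "top" or "wrist"; returns a dict with "pixels" (400x640x3 uint8, blue, green, red), "K" (3x3 intrinsics, pixels), "rvec" (rotation vector, rad) and "tvec" (3), from world to camera coordinates, as OpenCV has them; the wrist camera has in their place "T_tool_cam" (4x4, takes a point from camera to tool coordinates, whose origin is the TCP and whose axes are the flange's). Camera axes: x right, y down, z forward; pixel columns grow to the right and rows downward; lengths in m; the calibration is good to about 2 mm. A picture is of the moment at which its call begins: read the wrist's pose just before it. There is no depth.
- sign_off(): hands the job in; it is judged then, once.
The state is a dict: "clock": time; "qpos": joint angles; "qd": joint speeds; "effort": joint torques, N m; "position": TCP position; "ee_rot": TCP orientation; "contact_force": force on the tool from outside, world axes, zero at the start; "moment": the same for the moment, N m; "width": finger opening in m; "gripper_force": force on a finger pad.
Only numpy, scipy, OpenCV 4.12 (cv2) and the standard library are available. Lean on these libraries where they do the work, as an engineer would, in place of code of your own. Each camera call takes 0.05 s, during which the arm holds its last target. There are 200 camera calls.

## Working session

There is one attempt and no reset: what is moved stays moved. The work goes in short steps, Python scripts to look and compute and a tool call to move; the robot and the scene stay as the last step left them, time stands still between calls to the robot, and variables do not carry over. Pictures are saved under pics/ and viewed, at most 14 in all, crops included, and the job is handed in when it is done.

Besides the shell and the picture viewer there is one more tool, called after "Request:" in YAML: its name, and indented under it one key for each argument. send_rows: Moves the arm, as the interface text tells. Its arguments: {"type":"object","properties":{"increments":{"type":"array"},"newtons":{"type":"number"}},"required":["increments"]}

```bash
ls; mkdir -p pics
python3 - <<'E'
from rig import get_state, optics
import cv2
print(get_state())
for n in("top","scene"):
    d=optics.get_image(n); cv2.imwrite(f"pics/{n}0.png",d["pixels"]); print(n,d["K"],d["rvec"],d["tvec"])
E
```

```text
pics
{'clock': 0.0, 'qpos': array([ 1.11800495e+00,  2.76582195e-01,  1.50612087e+00,  1.42055671e-06,
        1.36072607e+00, -1.21015670e-01]), 'qd': array([-0.00120865, -0.00056873,  0.0010569 ,  0.0012919 , -0.00017917,
        0.00024404]), 'effort': array([-1.44669881e-03, -4.16778731e+01, -2.45805341e+01, -3.15478874e-04,
        1.07748335e-02,  7.08130344e-06]), 'position': array([0.18706861, 0.54315525, 0.23045192]), 'ee_rot': array([-2.60512634e-04,  1.65128140e-01,  9.86271694e-01, -8.80508658e-04]), 'contact_force': array([ 0.27075854, -0.72559681, -0.06440936]), 'moment': array([ 0.04722017, -0.01650684,  0.01347405]), 'gripper_force': 0.0, 'width': 0.08554197092617077}
top [[435.77473535   0.         319.0969643 ]
 [  0.         435.77473535 200.56560945]
 [  0.           0.           1.        ]] [ 2.14546284 -2.10051576  0.17357882] [-7.62111580e-05  4.61757482e-01  8.98188333e-01]
scene [[408.210164     0.         326.42562578]
 [  0.         408.210164   195.14835216]
 [  0.           0.           1.        ]] [ 1.94252808  1.74465675 -0.54658893] [-0.05457982 -0.37279594  1.24417185]
```

View pics/top0.png

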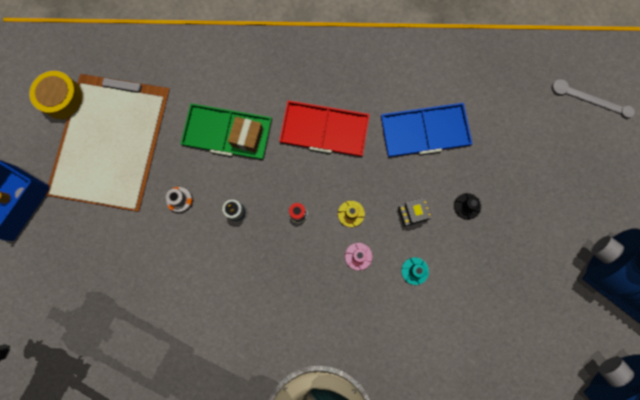

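View pics/scene0.png

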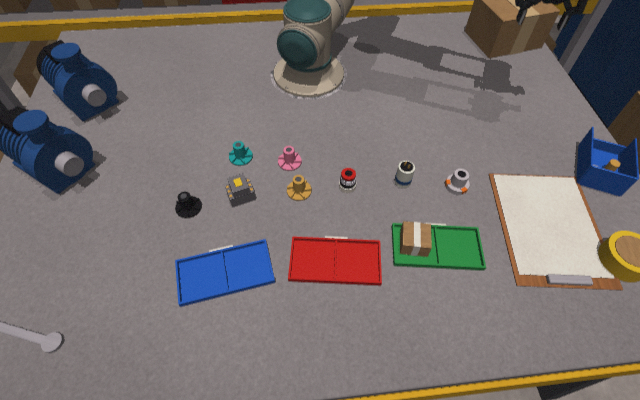

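The top view shows the three trays at rows 100–160 (green, red, blue from left to right). The stock row below them is: coupling (178,200), capacitor (233,210), seal (297,212), brass (351,213), contactor (414,212) and black (467,206). Next I'll enlarge both halves.

Run:
```python
import cv2
i=cv2.imread("pics/top0.png")
for n,x0 in(("L",160),("R",320)):
    cv2.imwrite(f"pics/c{n}.png",cv2.resize(i[95:235,x0:x0+160],None,fx=4,fy=4,interpolation=cv2.INTER_CUBIC))
```

```text
(no output)
```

View pics/cL.png

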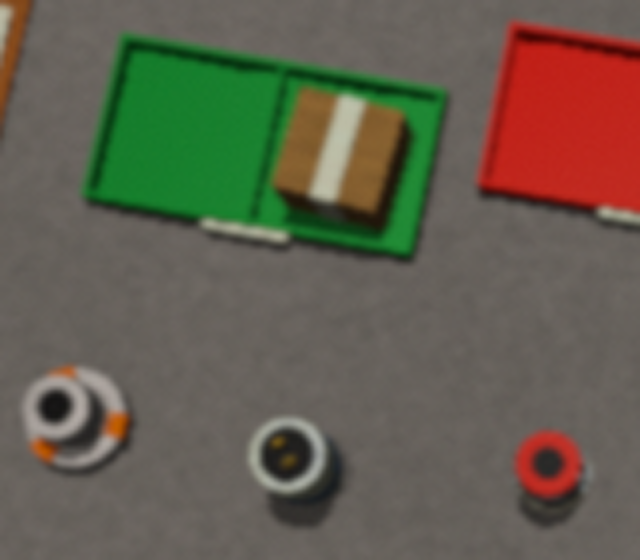

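View pics/cR.png

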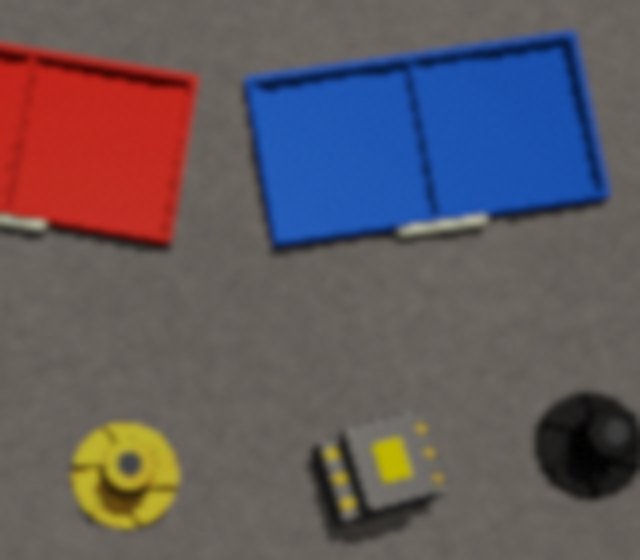

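The crops give these positions in 4x crop pixels. Left crop: coupling hub (55,407), capacitor top (288,456), seal top (549,464). Right crop: brass hub (130,463), contactor patch (392,460). The tray corners are readable too, and the strips on the robot side show that own +y is image left. Next I'll turn these into world positions.

```bash
cat > h.py <<'E'
import numpy as np, cv2
from rig import get_state, optics
K=np.array([[435.77473535,0,319.0969643],[0,435.77473535,200.56560945],[0,0,1]])
R=cv2.Rodrigues(np.array([2.14546284,-2.10051576,0.17357882]))[0]; t=np.array([-7.62111580e-05,4.61757482e-01,8.98188333e-01])
def ray(u,v,z,K=K,R=R,t=t):
    C=-R.T@t; d=R.T@np.linalg.inv(K)@[u,v,1]; return (C+d*(z-C[2])/d[2])
def crop(x0,p,z): return ray(x0+(p[0]+.5)/4-.5,95+(p[1]+.5)/4-.5,z)
E
python3 - <<'E'
from h import *
np.set_printoptions(precision=4,suppress=True)
print("cam",-R.T@t)
L,Rr=160,320
for n,x0,p,z in [("coup hub",L,(56,407),.046),("coup fl",L,(76,419),.014),("cap",L,(288,456),.058),("seal",L,(549,464),.05),("brass",Rr,(130,463),.046),("brass disc",Rr,(125,474),.006),("cont",Rr,(392,460),.055),
 ("black",Rr,(612,433),.046),("carton",L,(346,145),.044)]: print(n,crop(x0,p,z)[:2])
a=crop(Rr,(346,430),.055);b=crop(Rr,(366,510),.055);print("ct left edge",a[:2],b[:2],np.linalg.norm(a-b),np.arctan2(*(a-b)[1::-1]))
a=crop(Rr,(330,453),.034);b=crop(Rr,(346,505),.034);print("dots",np.arctan2(*(a-b)[1::-1]))
# corners order: (+x,+y),(+x,-y),(-x,-y),(-x,+y)
for n,c in {"green":[(L,122,38),(L,447,93),(L,413,257),(L,86,200)],"red":[(L,512,23),(Rr,198,77),(Rr,170,243),(L,481,190)],"blue":[(Rr,245,80),(Rr,575,33),(Rr,607,200),(Rr,275,248)]}.items():
    P=np.array([crop(x,(u,v),.014)[:2] for x,u,v in c]); o=P.mean(0)
    ex=(P[0]+P[1]-P[2]-P[3]); ey=P[0]+P[3]-P[1]-P[2]
    yaw=np.arctan2(ex[1],ex[0]); yw2=np.arctan2(-ey[0],ey[1]); w=(yaw+2*yw2)/3
    u=np.array([-np.sin(w),np.cos(w)])
    print(n,o,yaw,yw2,"size",np.linalg.norm(ex)/2,np.linalg.norm(ey)/2,"comp+",o+.047*u,"comp-",o-.047*u)
s=get_state();q=s['ee_rot'];print(s['position'])
from scipy.spatial.transform import Rotation as Ro
print(Ro.from_quat(q[[1,2,3,0]]).as_matrix())
E
```

```text
cam [ 0.297  -0.0045  0.9653]
coup hub [0.4636 0.3233]
coup fl [0.4628 0.3229]
cap [0.4376 0.1938]
seal [0.4374 0.0563]
brass [ 0.4409 -0.0613]
brass disc [ 0.4409 -0.061 ]
cont [ 0.4439 -0.1987]
black [ 0.4623 -0.3178]
carton [0.6146 0.1747]
ct left edge [ 0.4595 -0.1747] [ 0.4171 -0.1846] 0.04355421082982026 0.2297834506553604
dots 0.2855634246528859
green [0.6234 0.2261] -0.14484023435226095 -0.157704468563544 size 0.09878169383842308 0.19130373225801714 comp+ [0.6306 0.2726] comp- [0.6162 0.1797]
red [0.6357 0.0014] -0.1476255383386391 -0.15127823285788602 size 0.10097565893344154 0.18986135560660025 comp+ [0.6428 0.0479] comp- [ 0.6287 -0.0451]
blue [ 0.6357 -0.2297] 0.1547807723429833 0.1667451807367017 size 0.10069878106222216 0.19111474236018447 comp+ [ 0.6281 -0.1833] comp- [ 0.6433 -0.2761]
[0.1871 0.5432 0.2305]
[[-0.9455  0.3257 -0.0007]
 [ 0.3257  0.9455 -0.0015]
 [ 0.0002 -0.0016 -1.    ]]
```

Every height and size checks out: tray sizes are within 2 mm, and hub and flange agree. Starting with the coupling.

Request:
send_rows:
  increments:
    - {"gripper":-1,"linear":[0.03,-0.024,-0.01],"delta_rot":[0,0,0]}
    - {"gripper":-1,"linear":[0.07,-0.055,-0.03],"delta_rot":[0,0,0]}
    - {"gripper":-1,"linear":[0.105,-0.085,-0.04],"delta_rot":[0,0,0]}
    - {"gripper":-1,"linear":[0.14,-0.112,-0.055],"delta_rot":[0,0,0]}
    - {"gripper":-1,"linear":[0.175,-0.14,-0.07],"delta_rot":[0,0,0]}
    - {"gripper":-1,"linear":[0.21,-0.168,-0.085],"delta_rot":[0,0,0]}
    - {"gripper":-1,"linear":[0.245,-0.196,-0.1],"delta_rot":[0,0,0]}
    - {"gripper":-1,"linear":[0.276,-0.221,-0.11],"delta_rot":[0,0,0]}
  newtons: 40

```text
clock: 0.9
position: [0.4642, 0.3207, 0.1199]
ee_rot: [-0.001, 0.165, 0.986, -0.001]
contact_force: [0.5, 1.4, -0.6]
width: 0.0855
gripper_force: 0.0
```

Request:
send_rows:
  increments:
    - {"gripper":-1,"linear":[0,0,0],"delta_rot":[0,0,0]}
    - {"gripper":-1,"linear":[0,0,0],"delta_rot":[0,0,0]}

```text
clock: 1.1
position: [0.4634, 0.3218, 0.1205]
ee_rot: [-0.001, 0.166, 0.986, -0.0]
contact_force: [-0.1, 0.6, 0.8]
width: 0.0858
gripper_force: 0.0
```

```bash
cat >> h.py <<'E'
from scipy.spatial.transform import Rotation as Ro
def wrist(fn):
    s=get_state(); d=optics.get_image("wrist"); cv2.imwrite(fn,d["pixels"])
    q=s['ee_rot']; T=np.eye(4); T[:3,:3]=Ro.from_quat(q[[1,2,3,0]]).as_matrix(); T[:3,3]=s['position']
    W=T@d["T_tool_cam"]; Rw=W[:3,:3].T; return d["K"],Rw,-Rw@W[:3,3]
def proj(P,K,R,t):
    p=cv2.projectPoints(np.array(P,float).reshape(-1,3),cv2.Rodrigues(R)[0],t,K,None)[0]; return p.reshape(-1,2)
E
python3 - <<'E'
from h import *
c=wrist("pics/w0.png"); print(get_state()["position"])
print(proj([[.4632,.3231,.046],[.4632,.3231,.014]],*c))
i=cv2.imread("pics/w0.png")
for P,r in(((.4632,.3231,.046),.018),((.4632,.3231,.014),.028)):
    a=np.linspace(0,6.28,60); C=np.c_[P[0]+r*np.cos(a),P[1]+r*np.sin(a),0*a+P[2]]
    for x,y in proj(C,*c).round().astype(int): cv2.circle(i,(int(x),int(y)),1,(255,0,255),-1)
cv2.imwrite("pics/w0.png",i)
E
```

```text
[0.46285919 0.32261195 0.12098144]
[[320.12675653 212.34538343]
 [319.92299288 200.06553654]]
```

View pics/w0.png

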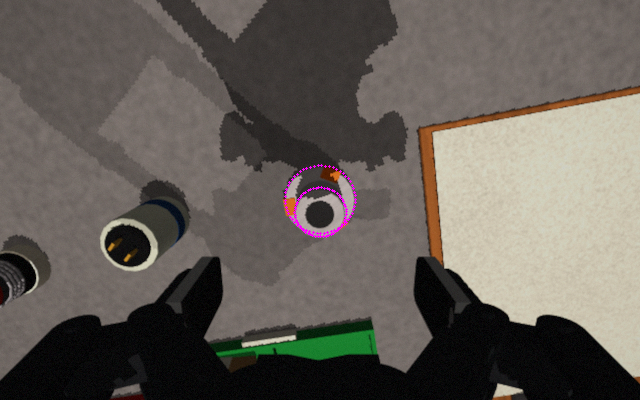

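The projected circles fall on the hub (320,212) and the flange, so the measurements hold. Going down to grasp.

Request:
send_rows:
  increments:
    - {"gripper":-1,"linear":[0,0,-0.025],"delta_rot":[0,0,0]}
    - {"gripper":-1,"linear":[0,0,-0.05],"delta_rot":[0,0,0]}
    - {"gripper":-1,"linear":[0,0,-0.075],"delta_rot":[0,0,0]}
    - {"gripper":-1,"linear":[0,0,-0.095],"delta_rot":[0,0,0]}
    - {"gripper":-1,"linear":[0,0,-0.103],"delta_rot":[0,0,0]}
    - {"gripper":-1,"linear":[0,0,-0.103],"delta_rot":[0,0,0]}
    - {"gripper":1,"linear":[0,0,-0.103],"delta_rot":[0,0,0]}
    - {"gripper":1,"linear":[0,0,-0.103],"delta_rot":[0,0,0]}

```text
clock: 1.95
position: [0.464, 0.3234, 0.0196]
ee_rot: [0.001, 0.165, 0.986, 0.001]
contact_force: [0.5, 0.2, -0.5]
width: 0.0591
gripper_force: 0.0
```

Request:
send_rows:
  increments:
    - {"gripper":1,"linear":[0,0,0],"delta_rot":[0,0,0]}
    - {"gripper":1,"linear":[0,0,0],"delta_rot":[0,0,0]}
    - {"gripper":1,"linear":[0,0,0],"delta_rot":[0,0,0]}
    - {"gripper":1,"linear":[0,0,0],"delta_rot":[0,0,0]}

```text
clock: 2.35
position: [0.4639, 0.3229, 0.0195]
ee_rot: [0.001, 0.165, 0.986, 0.001]
contact_force: [-0.8, -0.1, 6.5]
width: 0.0349
gripper_force: 40.0
```

Request:
send_rows:
  increments:
    - {"gripper":1,"linear":[0,0,0.015],"delta_rot":[0,0,0]}
    - {"gripper":1,"linear":[0,0,0.04],"delta_rot":[0,0,0]}
    - {"gripper":1,"linear":[0,0,0.07],"delta_rot":[0,0,0]}
    - {"gripper":1,"linear":[0.005,-0.015,0.095],"delta_rot":[0,0,0]}
    - {"gripper":1,"linear":[0.013,-0.04,0.105],"delta_rot":[0,0,0]}
    - {"gripper":1,"linear":[0.024,-0.075,0.11],"delta_rot":[0,0,0]}
    - {"gripper":1,"linear":[0.036,-0.11,0.11],"delta_rot":[0,0,0]}
    - {"gripper":1,"linear":[0.047,-0.145,0.11],"delta_rot":[0,0,0]}

```text
clock: 3.15
position: [0.5105, 0.1764, 0.1285]
ee_rot: [0.0, 0.165, 0.986, 0.0]
contact_force: [-0.1, -0.4, -2.6]
width: 0.0345
gripper_force: 40.2
```

Request:
send_rows:
  increments:
    - {"gripper":1,"linear":[0.012,-0.037,0],"delta_rot":[0,0,0]}
    - {"gripper":1,"linear":[0.025,-0.077,0],"delta_rot":[0,0,0]}
    - {"gripper":1,"linear":[0.038,-0.117,0],"delta_rot":[0,0,0]}
    - {"gripper":1,"linear":[0.051,-0.157,0],"delta_rot":[0,0,0]}
    - {"gripper":1,"linear":[0.065,-0.197,0],"delta_rot":[0,0,0]}
    - {"gripper":1,"linear":[0.078,-0.237,0],"delta_rot":[0,0,0]}
    - {"gripper":1,"linear":[0.09,-0.275,0],"delta_rot":[0,0,0]}
    - {"gripper":1,"linear":[0.1,-0.305,0],"delta_rot":[0,0,0]}

```text
clock: 3.95
position: [0.6105, -0.1299, 0.1279]
ee_rot: [-0.0, 0.166, 0.986, -0.0]
contact_force: [0.3, 0.7, -1.8]
width: 0.0345
gripper_force: 40.3
```

Request:
send_rows:
  increments:
    - {"gripper":1,"linear":[0.008,-0.025,0],"delta_rot":[0,0,0]}
    - {"gripper":1,"linear":[0.014,-0.045,0],"delta_rot":[0,0,0]}
    - {"gripper":1,"linear":[0.018,-0.056,-0.005],"delta_rot":[0,0,0]}
    - {"gripper":1,"linear":[0.018,-0.056,-0.025],"delta_rot":[0,0,0]}
    - {"gripper":1,"linear":[0.018,-0.056,-0.05],"delta_rot":[0,0,0]}
    - {"gripper":1,"linear":[0.018,-0.056,-0.07],"delta_rot":[0,0,0]}
    - {"gripper":1,"linear":[0.018,-0.056,-0.085],"delta_rot":[0,0,0]}
    - {"gripper":1,"linear":[0.018,-0.056,-0.085],"delta_rot":[0,0,0]}

```text
clock: 4.75
position: [0.626, -0.1816, 0.0404]
ee_rot: [-0.003, 0.165, 0.986, 0.001]
contact_force: [-0.7, 0.2, -2.3]
width: 0.0354
gripper_force: 40.2
```

Request:
send_rows:
  increments:
    - {"gripper":1,"linear":[0,0,-0.006],"delta_rot":[0,0,0]}
    - {"gripper":1,"linear":[0,0,-0.01],"delta_rot":[0,0,0]}
    - {"gripper":1,"linear":[0,0,-0.013],"delta_rot":[0,0,0]}
    - {"gripper":1,"linear":[0,0,-0.015],"delta_rot":[0,0,0]}
    - {"gripper":1,"linear":[0,0,-0.016],"delta_rot":[0,0,0]}
    - {"gripper":1,"linear":[0,0,-0.017],"delta_rot":[0,0,0]}
    - {"gripper":1,"linear":[0,0,-0.017],"delta_rot":[0,0,0]}

```text
clock: 5.45
position: [0.6283, -0.1834, 0.0264]
ee_rot: [0.0, 0.165, 0.986, 0.0]
contact_force: [-0.3, 0.2, -1.5]
width: 0.0347
gripper_force: 40.2
```

Request:
send_rows:
  increments:
    - {"gripper":1,"linear":[0,0,-0.001],"delta_rot":[0,0,0]}
    - {"gripper":1,"linear":[0,0,-0.002],"delta_rot":[0,0,0]}
    - {"gripper":1,"linear":[0,0,-0.003],"delta_rot":[0,0,0]}
    - {"gripper":1,"linear":[0,0,-0.003],"delta_rot":[0,0,0]}

```text
clock: 5.85
position: [0.6283, -0.1833, 0.0235]
ee_rot: [0.0, 0.165, 0.986, 0.0]
contact_force: [-0.0, -0.5, -0.2]
width: 0.0346
gripper_force: 40.5
```

Request:
send_rows:
  increments:
    - {"gripper":1,"linear":[0,0,-0.001],"delta_rot":[0,0,0]}
    - {"gripper":1,"linear":[0,0,-0.001],"delta_rot":[0,0,0]}
    - {"gripper":-0.4,"linear":[0,0,-0.001],"delta_rot":[0,0,0]}
    - {"gripper":-0.4,"linear":[0,0,-0.001],"delta_rot":[0,0,0]}
    - {"gripper":-0.4,"linear":[0,0,-0.001],"delta_rot":[0,0,0]}
    - {"gripper":-0.4,"linear":[0,0,-0.001],"delta_rot":[0,0,0]}

```text
clock: 6.45
position: [0.6284, -0.1833, 0.0221]
ee_rot: [-0.0, 0.165, 0.986, 0.0]
contact_force: [-0.1, 0.8, 0.5]
width: 0.0601
gripper_force: 0.0
```

Request:
send_rows:
  increments:
    - {"gripper":-0.4,"linear":[0,0,0.01],"delta_rot":[0,0,0]}
    - {"gripper":-0.4,"linear":[0,0,0.035],"delta_rot":[0,0,0]}
    - {"gripper":-0.4,"linear":[0,0,0.07],"delta_rot":[0,0,0]}
    - {"gripper":-0.4,"linear":[-0.015,0.035,0.1],"delta_rot":[0,0,0]}
    - {"gripper":-0.4,"linear":[-0.035,0.07,0.11],"delta_rot":[0,0,0]}
    - {"gripper":-0.4,"linear":[-0.055,0.11,0.11],"delta_rot":[0,0,0]}
    - {"gripper":-1,"linear":[-0.075,0.15,0.11],"delta_rot":[0,0,0]}
    - {"gripper":-1,"linear":[-0.095,0.19,0.11],"delta_rot":[0,0,0]}

```text
clock: 7.25
position: [0.5327, 0.008, 0.1334]
ee_rot: [0.001, 0.165, 0.986, 0.0]
contact_force: [0.3, 0.7, 0.1]
width: 0.0845
gripper_force: 0.0
```

Request:
send_rows:
  increments:
    - {"gripper":-1,"linear":[-0.022,0.042,0],"delta_rot":[0,0,0]}
    - {"gripper":-1,"linear":[-0.043,0.084,0],"delta_rot":[0,0,0]}
    - {"gripper":-1,"linear":[-0.064,0.126,0],"delta_rot":[0,0,0]}
    - {"gripper":-1,"linear":[-0.082,0.162,0],"delta_rot":[0,0,0]}
    - {"gripper":-1,"linear":[-0.092,0.182,0],"delta_rot":[0,0,0]}
    - {"gripper":-1,"linear":[-0.0955,0.187,0],"delta_rot":[0,0,0]}
    - {"gripper":-1,"linear":[-0.0955,0.187,0],"delta_rot":[0,0,0]}
    - {"gripper":-1,"linear":[-0.0955,0.187,-0.02],"delta_rot":[0,0,0]}

```text
clock: 8.05
position: [0.4409, 0.1936, 0.1146]
ee_rot: [0.003, 0.165, 0.986, 0.001]
contact_force: [0.9, 0.1, -0.5]
width: 0.0853
gripper_force: 0.0
```

Request:
send_rows:
  increments:
    - {"gripper":-1,"linear":[0,0,-0.025],"delta_rot":[0,0,0]}
    - {"gripper":-1,"linear":[0,0,-0.05],"delta_rot":[0,0,0]}
    - {"gripper":-1,"linear":[0,0,-0.075],"delta_rot":[0,0,0]}
    - {"gripper":-1,"linear":[0,0,-0.09],"delta_rot":[0,0,0]}
    - {"gripper":-1,"linear":[0,0,-0.09],"delta_rot":[0,0,0]}
    - {"gripper":1,"linear":[0,0,-0.09],"delta_rot":[0,0,0]}
    - {"gripper":1,"linear":[0,0,-0.09],"delta_rot":[0,0,0]}
    - {"gripper":1,"linear":[0,0,-0.09],"delta_rot":[0,0,0]}

```text
clock: 8.85
position: [0.4389, 0.1936, 0.0233]
ee_rot: [0.001, 0.165, 0.986, 0.001]
contact_force: [-0.0, 0.1, 0.2]
width: 0.0437
gripper_force: 0.0
```

Request:
send_rows:
  increments:
    - {"gripper":1,"linear":[0,0,0],"delta_rot":[0,0,0]}
    - {"gripper":1,"linear":[0,0,0],"delta_rot":[0,0,0]}
    - {"gripper":1,"linear":[0,0,0],"delta_rot":[0,0,0]}

```text
clock: 9.15
position: [0.4388, 0.1937, 0.0234]
ee_rot: [0.001, 0.165, 0.986, 0.0]
contact_force: [-0.3, -2.0, 7.0]
width: 0.0391
gripper_force: 40.1
```

Request:
send_rows:
  increments:
    - {"gripper":1,"linear":[0,0,0.015],"delta_rot":[0,0,0]}
    - {"gripper":1,"linear":[0,0,0.04],"delta_rot":[0,0,0]}
    - {"gripper":1,"linear":[0,0,0.07],"delta_rot":[0,0,0]}
    - {"gripper":1,"linear":[0.006,-0.014,0.095],"delta_rot":[0,0,0]}
    - {"gripper":1,"linear":[0.017,-0.04,0.105],"delta_rot":[0,0,0]}
    - {"gripper":1,"linear":[0.032,-0.074,0.11],"delta_rot":[0,0,0]}
    - {"gripper":1,"linear":[0.047,-0.108,0.11],"delta_rot":[0,0,0]}
    - {"gripper":1,"linear":[0.063,-0.144,0.11],"delta_rot":[0,0,0]}

```text
clock: 9.95
position: [0.501, 0.0488, 0.1328]
ee_rot: [0.0, 0.165, 0.986, 0.0]
contact_force: [0.8, 0.8, -0.7]
width: 0.0391
gripper_force: 40.5
```

Request:
send_rows:
  increments:
    - {"gripper":1,"linear":[0.016,-0.037,0],"delta_rot":[0,0,0]}
    - {"gripper":1,"linear":[0.033,-0.075,0],"delta_rot":[0,0,0]}
    - {"gripper":1,"linear":[0.05,-0.114,0],"delta_rot":[0,0,0]}
    - {"gripper":1,"linear":[0.067,-0.153,0],"delta_rot":[0,0,0]}
    - {"gripper":1,"linear":[0.084,-0.192,0],"delta_rot":[0,0,0]}
    - {"gripper":1,"linear":[0.101,-0.231,0],"delta_rot":[0,0,0]}
    - {"gripper":1,"linear":[0.116,-0.265,0],"delta_rot":[0,0,0]}
    - {"gripper":1,"linear":[0.128,-0.292,0],"delta_rot":[0,0,0]}

```text
clock: 10.75
position: [0.6293, -0.2445, 0.132]
ee_rot: [0.0, 0.166, 0.986, -0.0]
contact_force: [-0.9, -0.2, -1.8]
width: 0.0391
gripper_force: 40.5
```

Request:
send_rows:
  increments:
    - {"gripper":1,"linear":[0.008,-0.019,0],"delta_rot":[0,0,0]}
    - {"gripper":1,"linear":[0.013,-0.03,0],"delta_rot":[0,0,0]}
    - {"gripper":1,"linear":[0.0145,-0.034,-0.005],"delta_rot":[0,0,0]}
    - {"gripper":1,"linear":[0.0145,-0.034,-0.025],"delta_rot":[0,0,0]}
    - {"gripper":1,"linear":[0.0145,-0.034,-0.05],"delta_rot":[0,0,0]}
    - {"gripper":1,"linear":[0.0145,-0.034,-0.075],"delta_rot":[0,0,0]}
    - {"gripper":1,"linear":[0.0145,-0.034,-0.092],"delta_rot":[0,0,0]}
    - {"gripper":1,"linear":[0.0145,-0.034,-0.095],"delta_rot":[0,0,0]}

```text
clock: 11.55
position: [0.641, -0.2738, 0.0344]
ee_rot: [-0.003, 0.165, 0.986, 0.001]
contact_force: [-0.3, 0.4, -0.7]
width: 0.0395
gripper_force: 40.5
```

Request:
send_rows:
  increments:
    - {"gripper":1,"linear":[0,0,-0.003],"delta_rot":[0,0,0]}
    - {"gripper":1,"linear":[0,0,-0.005],"delta_rot":[0,0,0]}
    - {"gripper":1,"linear":[0,0,-0.007],"delta_rot":[0,0,0]}
    - {"gripper":1,"linear":[0,0,-0.008],"delta_rot":[0,0,0]}
    - {"gripper":1,"linear":[0,0,-0.009],"delta_rot":[0,0,0]}
    - {"gripper":1,"linear":[0,0,-0.01],"delta_rot":[0,0,0]}
    - {"gripper":1,"linear":[0,0,-0.01],"delta_rot":[0,0,0]}

```text
clock: 12.25
position: [0.6434, -0.2765, 0.0276]
ee_rot: [0.0, 0.165, 0.986, -0.0]
contact_force: [-0.2, 0.5, -0.4]
width: 0.039
gripper_force: 40.5
```

Request:
send_rows:
  increments:
    - {"gripper":1,"linear":[0,0,-0.001],"delta_rot":[0,0,0]}
    - {"gripper":1,"linear":[0,0,-0.0015],"delta_rot":[0,0,0]}
    - {"gripper":1,"linear":[0,0,-0.0015],"delta_rot":[0,0,0]}

```text
clock: 12.55
position: [0.6435, -0.2765, 0.0275]
ee_rot: [0.001, 0.165, 0.986, -0.0]
contact_force: [-2.0, 1.0, 6.5]
width: 0.0394
gripper_force: 41.1
```

Request:
send_rows:
  increments:
    - {"gripper":-0.45,"linear":[0,0,0],"delta_rot":[0,0,0]}
    - {"gripper":-0.45,"linear":[0,0,0],"delta_rot":[0,0,0]}
    - {"gripper":-0.45,"linear":[0,0,0],"delta_rot":[0,0,0]}
    - {"gripper":-0.45,"linear":[0,0,0.01],"delta_rot":[0,0,0]}
    - {"gripper":-0.45,"linear":[0,0,0.04],"delta_rot":[0,0,0]}
    - {"gripper":-0.45,"linear":[0,0,0.08],"delta_rot":[0,0,0]}
    - {"gripper":-0.45,"linear":[-0.01,0.016,0.11],"delta_rot":[0,0,0]}
    - {"gripper":-1,"linear":[-0.031,0.05,0.11],"delta_rot":[0,0,0]}

```text
clock: 13.35
position: [0.6169, -0.2299, 0.1418]
ee_rot: [0.007, 0.166, 0.986, -0.002]
contact_force: [-0.2, -0.6, -0.5]
width: 0.0748
gripper_force: 0.0
```

Request:
send_rows:
  increments:
    - {"gripper":-1,"linear":[-0.025,0.041,0],"delta_rot":[0,0,0]}
    - {"gripper":-1,"linear":[-0.05,0.082,0],"delta_rot":[0,0,0]}
    - {"gripper":-1,"linear":[-0.075,0.123,0],"delta_rot":[0,0,0]}
    - {"gripper":-1,"linear":[-0.1,0.164,0],"delta_rot":[0,0,0]}
    - {"gripper":-1,"linear":[-0.125,0.205,0],"delta_rot":[0,0,0]}
    - {"gripper":-1,"linear":[-0.15,0.245,0],"delta_rot":[0,0,0]}
    - {"gripper":-1,"linear":[-0.168,0.272,0],"delta_rot":[0,0,0]}
    - {"gripper":-1,"linear":[-0.1745,0.282,0],"delta_rot":[0,0,0]}

```text
clock: 14.15
position: [0.4355, 0.0578, 0.1364]
ee_rot: [-0.0, 0.164, 0.986, 0.0]
contact_force: [0.8, -0.0, 0.6]
width: 0.0854
gripper_force: 0.0
```

Request:
send_rows:
  increments:
    - {"gripper":-1,"linear":[0,0,-0.02],"delta_rot":[0,0,0]}
    - {"gripper":-1,"linear":[0,0,-0.05],"delta_rot":[0,0,0]}
    - {"gripper":-1,"linear":[0,0,-0.08],"delta_rot":[0,0,0]}
    - {"gripper":-1,"linear":[0,0,-0.105],"delta_rot":[0,0,0]}
    - {"gripper":-1,"linear":[0,0,-0.1125],"delta_rot":[0,0,0]}
    - {"gripper":-1,"linear":[0,0,-0.1125],"delta_rot":[0,0,0]}
    - {"gripper":-0.1,"linear":[0,0,-0.1125],"delta_rot":[0,0,0]}
    - {"gripper":-0.1,"linear":[0,0,-0.1125],"delta_rot":[0,0,0]}

```text
clock: 14.95
position: [0.4392, 0.0555, 0.0245]
ee_rot: [0.001, 0.165, 0.986, 0.0]
contact_force: [-0.3, 0.4, 0.0]
width: 0.059
gripper_force: 0.0
```

Request:
send_rows:
  increments:
    - {"gripper":0.05,"linear":[0,0,0],"delta_rot":[0,0,0]}
    - {"gripper":0.1,"linear":[0,0,0],"delta_rot":[0,0,0]}
    - {"gripper":0.15,"linear":[0,0,0],"delta_rot":[0,0,0]}
    - {"gripper":0.2,"linear":[0,0,0],"delta_rot":[0,0,0]}
    - {"gripper":1,"linear":[0,0,0],"delta_rot":[0,0,0]}
    - {"gripper":1,"linear":[0,0,0],"delta_rot":[0,0,0]}
    - {"gripper":1,"linear":[0,0,0],"delta_rot":[0,0,0]}

```text
clock: 15.65
position: [0.4382, 0.0558, 0.0239]
ee_rot: [0.0, 0.165, 0.986, 0.0]
contact_force: [-0.8, 0.6, 5.1]
width: 0.0333
gripper_force: 39.1
```

Run:
```python
from h import *
d=optics.get_image("scene")["pixels"]; w=optics.get_image("wrist")["pixels"]
cv2.imwrite("pics/s1.png",np.vstack([cv2.resize(d[130:310,160:500],(680,360),interpolation=cv2.INTER_CUBIC),w[160:400,:]if 0 else cv2.resize(w[150:400],(680,240))]))
```

```text
(no output)
```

View pics/s1.png

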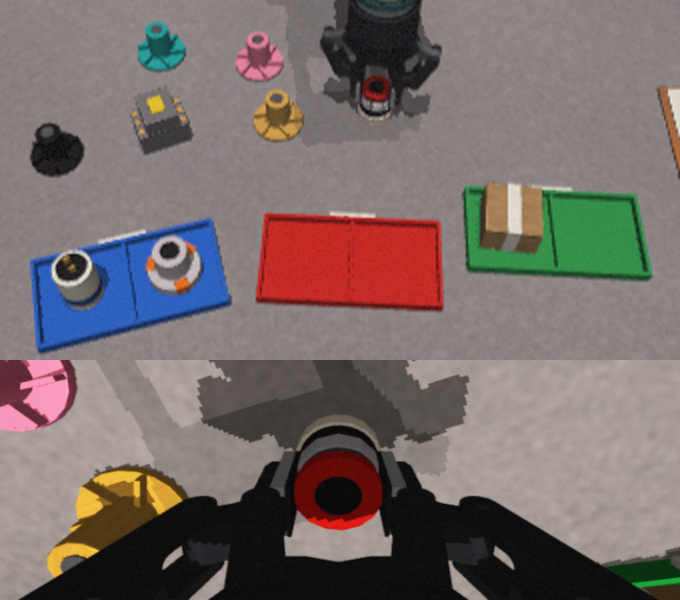

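Both parts in the blue tray stand upright in their compartments, and the seal sits squarely between the pads. Taking the seal to the red tray's left compartment.

Request:
send_rows:
  increments:
    - {"gripper":1,"linear":[0,0,0.01],"delta_rot":[0,0,0]}
    - {"gripper":1,"linear":[0,0,0.03],"delta_rot":[0,0,0]}
    - {"gripper":1,"linear":[0,0,0.055],"delta_rot":[0,0,0]}
    - {"gripper":1,"linear":[0.015,0,0.07],"delta_rot":[0,0,0]}
    - {"gripper":1,"linear":[0.04,-0.002,0.075],"delta_rot":[0,0,0]}
    - {"gripper":1,"linear":[0.07,-0.003,0.075],"delta_rot":[0,0,0]}
    - {"gripper":1,"linear":[0.1,-0.004,0.075],"delta_rot":[0,0,0]}
    - {"gripper":1,"linear":[0.13,-0.005,0.075],"delta_rot":[0,0,0]}

```text
clock: 16.55
position: [0.5685, 0.0506, 0.0987]
ee_rot: [-0.0, 0.165, 0.986, -0.0]
contact_force: [0.5, -0.2, -1.4]
width: 0.0329
gripper_force: 40.0
```

Request:
send_rows:
  increments:
    - {"gripper":1,"linear":[0.03,-0.001,0],"delta_rot":[0,0,0]}
    - {"gripper":1,"linear":[0.055,-0.002,0],"delta_rot":[0,0,0]}
    - {"gripper":1,"linear":[0.07,-0.003,-0.005],"delta_rot":[0,0,0]}
    - {"gripper":1,"linear":[0.0755,-0.003,-0.02],"delta_rot":[0,0,0]}
    - {"gripper":1,"linear":[0.0755,-0.003,-0.04],"delta_rot":[0,0,0]}
    - {"gripper":1,"linear":[0.0755,-0.003,-0.055],"delta_rot":[0,0,0]}
    - {"gripper":1,"linear":[0.0755,-0.003,-0.061],"delta_rot":[0,0,0]}
    - {"gripper":1,"linear":[0.0755,-0.003,-0.063],"delta_rot":[0,0,0]}

```text
clock: 17.35
position: [0.6413, 0.0478, 0.0338]
ee_rot: [-0.002, 0.165, 0.986, -0.0]
contact_force: [-1.0, 1.0, -1.0]
width: 0.0335
gripper_force: 39.9
```

Request:
send_rows:
  increments:
    - {"gripper":1,"linear":[0,0,-0.002],"delta_rot":[0,0,0]}
    - {"gripper":1,"linear":[0,0,-0.004],"delta_rot":[0,0,0]}
    - {"gripper":1,"linear":[0,0,-0.006],"delta_rot":[0,0,0]}
    - {"gripper":1,"linear":[0,0,-0.007],"delta_rot":[0,0,0]}
    - {"gripper":1,"linear":[0,0,-0.008],"delta_rot":[0,0,0]}
    - {"gripper":1,"linear":[0,0,-0.008],"delta_rot":[0,0,0]}

```text
clock: 17.95
position: [0.6436, 0.0477, 0.028]
ee_rot: [0.0, 0.165, 0.986, 0.0]
contact_force: [-0.8, -0.7, 1.5]
width: 0.0333
gripper_force: 40.1
```

Request:
send_rows:
  increments:
    - {"gripper":1,"linear":[0,0,-0.001],"delta_rot":[0,0,0]}
    - {"gripper":1,"linear":[0,0,-0.001],"delta_rot":[0,0,0]}
    - {"gripper":-0.4,"linear":[0,0,-0.001],"delta_rot":[0,0,0]}
    - {"gripper":-0.4,"linear":[0,0,-0.001],"delta_rot":[0,0,0]}
    - {"gripper":-0.4,"linear":[0,0,-0.001],"delta_rot":[0,0,0]}
    - {"gripper":-0.4,"linear":[0,0,0.009],"delta_rot":[0,0,0]}
    - {"gripper":-0.4,"linear":[0,0,0.04],"delta_rot":[0,0,0]}
    - {"gripper":-0.4,"linear":[0,0,0.074],"delta_rot":[0,0,0]}

```text
clock: 18.75
position: [0.6425, 0.0477, 0.1014]
ee_rot: [-0.001, 0.165, 0.986, -0.0]
contact_force: [1.2, 0.5, -0.0]
width: 0.0599
gripper_force: 0.0
```

Request:
send_rows:
  increments:
    - {"gripper":-0.4,"linear":[-0.03,-0.016,0.01],"delta_rot":[0,0,0]}
    - {"gripper":-0.6,"linear":[-0.07,-0.038,0.01],"delta_rot":[0,0,0]}
    - {"gripper":-0.6,"linear":[-0.11,-0.06,0.01],"delta_rot":[0,0,0]}
    - {"gripper":-0.6,"linear":[-0.15,-0.081,0.01],"delta_rot":[0,0,0]}
    - {"gripper":-0.6,"linear":[-0.182,-0.098,0.01],"delta_rot":[0,0,0]}
    - {"gripper":-0.6,"linear":[-0.202,-0.109,0.01],"delta_rot":[0,0,0]}
    - {"gripper":-0.6,"linear":[-0.202,-0.109,0.01],"delta_rot":[0,0,0]}
    - {"gripper":-0.6,"linear":[-0.202,-0.109,-0.01],"delta_rot":[0,0,0]}

```text
clock: 19.55
position: [0.4443, -0.0624, 0.0939]
ee_rot: [0.004, 0.166, 0.986, -0.0]
contact_force: [0.8, 0.4, -0.1]
width: 0.0683
gripper_force: 0.0
```

Request:
send_rows:
  increments:
    - {"gripper":-0.6,"linear":[0,0,-0.025],"delta_rot":[0,0,0]}
    - {"gripper":-0.6,"linear":[0,0,-0.05],"delta_rot":[0,0,0]}
    - {"gripper":-0.6,"linear":[0,0,-0.065],"delta_rot":[0,0,0]}
    - {"gripper":-0.6,"linear":[0,0,-0.07],"delta_rot":[0,0,0]}
    - {"gripper":-0.6,"linear":[0,0,-0.07],"delta_rot":[0,0,0]}
    - {"gripper":1,"linear":[0,0,-0.07],"delta_rot":[0,0,0]}
    - {"gripper":1,"linear":[0,0,-0.07],"delta_rot":[0,0,0]}
    - {"gripper":1,"linear":[0,0,-0.07],"delta_rot":[0,0,0]}

```text
clock: 20.35
position: [0.4421, -0.0616, 0.0223]
ee_rot: [0.001, 0.165, 0.986, -0.0]
contact_force: [-1.0, -0.0, 6.0]
width: 0.0269
gripper_force: 39.1
```

Request:
send_rows:
  increments:
    - {"gripper":1,"linear":[0,0,0],"delta_rot":[0,0,0]}
    - {"gripper":1,"linear":[0,0,0],"delta_rot":[0,0,0]}
    - {"gripper":1,"linear":[0,0,0],"delta_rot":[0,0,0]}

```text
clock: 20.65
position: [0.4421, -0.0616, 0.0223]
ee_rot: [0.001, 0.165, 0.986, -0.0]
contact_force: [-0.9, 0.0, 6.9]
width: 0.0263
gripper_force: 39.3
```

Request:
send_rows:
  increments:
    - {"gripper":1,"linear":[0,0,0.01],"delta_rot":[0,0,0]}
    - {"gripper":1,"linear":[0,0,0.03],"delta_rot":[0,0,0]}
    - {"gripper":1,"linear":[0,0,0.055],"delta_rot":[0,0,0]}
    - {"gripper":1,"linear":[0.015,0.001,0.07],"delta_rot":[0,0,0]}
    - {"gripper":1,"linear":[0.04,0.003,0.075],"delta_rot":[0,0,0]}
    - {"gripper":1,"linear":[0.07,0.006,0.075],"delta_rot":[0,0,0]}
    - {"gripper":1,"linear":[0.1,0.009,0.075],"delta_rot":[0,0,0]}
    - {"gripper":1,"linear":[0.13,0.011,0.075],"delta_rot":[0,0,0]}

```text
clock: 21.45
position: [0.572, -0.05, 0.0968]
ee_rot: [-0.0, 0.165, 0.986, 0.0]
contact_force: [-0.2, 0.1, -1.5]
width: 0.0264
gripper_force: 39.7
```

Request:
send_rows:
  increments:
    - {"gripper":1,"linear":[0.03,0.003,0],"delta_rot":[0,0,0]}
    - {"gripper":1,"linear":[0.05,0.005,0],"delta_rot":[0,0,0]}
    - {"gripper":1,"linear":[0.058,0.005,-0.005],"delta_rot":[0,0,0]}
    - {"gripper":1,"linear":[0.058,0.005,-0.02],"delta_rot":[0,0,0]}
    - {"gripper":1,"linear":[0.058,0.005,-0.04],"delta_rot":[0,0,0]}
    - {"gripper":1,"linear":[0.058,0.005,-0.055],"delta_rot":[0,0,0]}
    - {"gripper":1,"linear":[0.058,0.005,-0.061],"delta_rot":[0,0,0]}
    - {"gripper":1,"linear":[0.058,0.005,-0.063],"delta_rot":[0,0,0]}

```text
clock: 22.25
position: [0.6279, -0.0453, 0.0325]
ee_rot: [-0.001, 0.165, 0.986, 0.0]
contact_force: [-0.2, -0.0, -1.3]
width: 0.0266
gripper_force: 39.7
```

Request:
send_rows:
  increments:
    - {"gripper":1,"linear":[0,0,-0.002],"delta_rot":[0,0,0]}
    - {"gripper":1,"linear":[0,0,-0.004],"delta_rot":[0,0,0]}
    - {"gripper":1,"linear":[0,0,-0.006],"delta_rot":[0,0,0]}
    - {"gripper":1,"linear":[0,0,-0.007],"delta_rot":[0,0,0]}
    - {"gripper":1,"linear":[0,0,-0.008],"delta_rot":[0,0,0]}
    - {"gripper":1,"linear":[0,0,-0.008],"delta_rot":[0,0,0]}

```text
clock: 22.85
position: [0.6294, -0.0453, 0.0264]
ee_rot: [0.0, 0.165, 0.986, 0.0]
contact_force: [-2.5, -0.3, 4.6]
width: 0.027
gripper_force: 40.4
```

Request:
send_rows:
  increments:
    - {"gripper":1,"linear":[0,0,0],"delta_rot":[0,0,0]}
    - {"gripper":-0.3,"linear":[0,0,0],"delta_rot":[0,0,0]}
    - {"gripper":-0.3,"linear":[0,0,0],"delta_rot":[0,0,0]}
    - {"gripper":-0.3,"linear":[0,0,0],"delta_rot":[0,0,0]}
    - {"gripper":-0.3,"linear":[0,0,0.01],"delta_rot":[0,0,0]}
    - {"gripper":-0.3,"linear":[0,0,0.04],"delta_rot":[0,0,0]}
    - {"gripper":-0.3,"linear":[0,0,0.075],"delta_rot":[0,0,0]}
    - {"gripper":-0.3,"linear":[0,0,0.095],"delta_rot":[0,0,0]}

```text
clock: 23.65
position: [0.6308, -0.0456, 0.1237]
ee_rot: [0.002, 0.165, 0.986, 0.0]
contact_force: [1.5, 1.2, 0.5]
width: 0.0556
gripper_force: 0.0
```

Request:
send_rows:
  increments:
    - {"gripper":-1,"linear":[-0.025,-0.02,0],"delta_rot":[0,0,-0.1]}
    - {"gripper":-1,"linear":[-0.05,-0.042,0],"delta_rot":[0,0,-0.24]}
    - {"gripper":-1,"linear":[-0.08,-0.066,0],"delta_rot":[0,0,-0.38]}
    - {"gripper":-1,"linear":[-0.11,-0.091,0],"delta_rot":[0,0,-0.52]}
    - {"gripper":-1,"linear":[-0.14,-0.116,0],"delta_rot":[0,0,-0.66]}
    - {"gripper":-1,"linear":[-0.165,-0.137,0],"delta_rot":[0,0,-0.8]}
    - {"gripper":-1,"linear":[-0.18,-0.149,0],"delta_rot":[0,0,-0.92]}
    - {"gripper":-1,"linear":[-0.1855,-0.1535,0],"delta_rot":[0,0,-0.99]}

```text
clock: 24.45
position: [0.4423, -0.2, 0.1211]
ee_rot: [0.0, 0.616, 0.788, -0.0]
contact_force: [-0.7, 0.1, -0.2]
width: 0.0852
gripper_force: 0.0
```

Request:
send_rows:
  increments:
    - {"gripper":-1,"linear":[0,0,0],"delta_rot":[0,0,0]}
    - {"gripper":-1,"linear":[0,0,0],"delta_rot":[0,0,0]}
    - {"gripper":-1,"linear":[0,0,0],"delta_rot":[0,0,0]}

```text
clock: 24.75
position: [0.4445, -0.1986, 0.1206]
ee_rot: [0.0, 0.613, 0.79, 0.0]
contact_force: [0.3, -0.6, 1.0]
width: 0.0852
gripper_force: 0.0
```

Run:
```python
from h import *
c=wrist("pics/w1.png"); print(get_state()["position"],get_state()["ee_rot"])
i=cv2.imread("pics/w1.png"); a=.25; Rz=np.array([[np.cos(a),-np.sin(a)],[np.sin(a),np.cos(a)]])
for hx,hy,z in((.0225,.019,.055),(.0225,.029,.034)):
    C=(np.array([[hx,hy],[hx,-hy],[-hx,-hy],[-hx,hy]])@Rz.T)+[.4435,-.1985]
    p=proj(np.c_[C,np.full(4,z)],*c).round().astype(np.int32); cv2.polylines(i,[p],True,(255,0,255),1)
cv2.imwrite("pics/w1.png",i)
```

```text
[ 0.4444247 -0.1985097  0.1204688] [2.29717987e-04 6.13190217e-01 7.89935239e-01 1.49847059e-04]
```

View pics/w1.png

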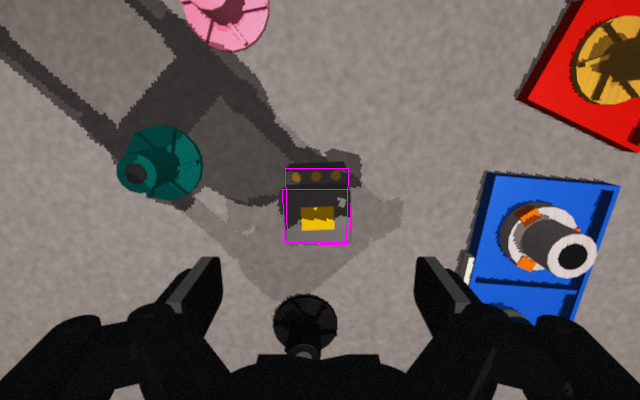

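The projected outline fits the contactor: patch at (318,218), upper block at x 286–350. Going down.

Request:
send_rows:
  increments:
    - {"gripper":-1,"linear":[0,0,-0.025],"delta_rot":[0,0,0]}
    - {"gripper":-1,"linear":[0,0,-0.05],"delta_rot":[0,0,0]}
    - {"gripper":-1,"linear":[0,0,-0.075],"delta_rot":[0,0,0]}
    - {"gripper":-1,"linear":[0,0,-0.095],"delta_rot":[0,0,0]}
    - {"gripper":-1,"linear":[0,0,-0.1],"delta_rot":[0,0,0]}
    - {"gripper":-1,"linear":[0,0,-0.1],"delta_rot":[0,0,0]}
    - {"gripper":1,"linear":[0,0,-0.1],"delta_rot":[0,0,0]}
    - {"gripper":1,"linear":[0,0,-0.1],"delta_rot":[0,0,0]}

```text
clock: 25.6
position: [0.4448, -0.1992, 0.0214]
ee_rot: [0.001, 0.614, 0.79, 0.0]
contact_force: [0.4, -0.7, 0.1]
width: 0.0587
gripper_force: 0.0
```

Request:
send_rows:
  increments:
    - {"gripper":1,"linear":[0,0,0],"delta_rot":[0,0,0]}
    - {"gripper":1,"linear":[0,0,0],"delta_rot":[0,0,0]}
    - {"gripper":1,"linear":[0,0,0],"delta_rot":[0,0,0]}
    - {"gripper":1,"linear":[0,0,0],"delta_rot":[0,0,0]}
  newtons: 50

```text
clock: 26.0
position: [0.4445, -0.1993, 0.0216]
ee_rot: [0.001, 0.614, 0.79, 0.0]
contact_force: [-0.7, 0.4, 5.1]
width: 0.045
gripper_force: 50.6
```

Request:
send_rows:
  increments:
    - {"gripper":1,"linear":[0,0,0.015],"delta_rot":[0,0,0]}
    - {"gripper":1,"linear":[0,0,0.04],"delta_rot":[0,0,0]}
    - {"gripper":1,"linear":[0,0,0.07],"delta_rot":[0,0,0]}
    - {"gripper":1,"linear":[0.006,0.015,0.095],"delta_rot":[0,0,-0.02]}
    - {"gripper":1,"linear":[0.016,0.04,0.107],"delta_rot":[0,0,-0.05]}
    - {"gripper":1,"linear":[0.03,0.075,0.11],"delta_rot":[0,0,-0.08]}
    - {"gripper":1,"linear":[0.044,0.11,0.11],"delta_rot":[0,0,-0.11]}
    - {"gripper":1,"linear":[0.058,0.146,0.11],"delta_rot":[0,0,-0.14]}

```text
clock: 26.8
position: [0.5019, -0.0516, 0.1307]
ee_rot: [0.0, 0.668, 0.744, 0.0]
contact_force: [0.6, -0.5, -2.7]
width: 0.0448
gripper_force: 51.3
```

Request:
send_rows:
  increments:
    - {"gripper":1,"linear":[0.015,0.038,0],"delta_rot":[0,0,-0.03]}
    - {"gripper":1,"linear":[0.03,0.076,0],"delta_rot":[0,0,-0.06]}
    - {"gripper":1,"linear":[0.046,0.115,0],"delta_rot":[0,0,-0.095]}
    - {"gripper":1,"linear":[0.061,0.154,0],"delta_rot":[0,0,-0.13]}
    - {"gripper":1,"linear":[0.077,0.193,0],"delta_rot":[0,0,-0.165]}
    - {"gripper":1,"linear":[0.092,0.232,0],"delta_rot":[0,0,-0.2]}
    - {"gripper":1,"linear":[0.106,0.268,0],"delta_rot":[0,0,-0.23]}
    - {"gripper":1,"linear":[0.117,0.296,0],"delta_rot":[0,0,-0.25]}

```text
clock: 27.6
position: [0.6189, 0.2456, 0.1299]
ee_rot: [-0.0, 0.755, 0.656, 0.0]
contact_force: [-0.2, -0.1, -2.2]
width: 0.045
gripper_force: 51.3
```

Request:
send_rows:
  increments:
    - {"gripper":1,"linear":[0.007,0.018,0],"delta_rot":[0,0,-0.01]}
    - {"gripper":1,"linear":[0.012,0.029,0],"delta_rot":[0,0,-0.015]}
    - {"gripper":1,"linear":[0.012,0.029,-0.005],"delta_rot":[0,0,-0.015]}
    - {"gripper":1,"linear":[0.012,0.029,-0.025],"delta_rot":[0,0,-0.015]}
    - {"gripper":1,"linear":[0.012,0.029,-0.05],"delta_rot":[0,0,-0.015]}
    - {"gripper":1,"linear":[0.012,0.029,-0.075],"delta_rot":[0,0,-0.015]}
    - {"gripper":1,"linear":[0.012,0.029,-0.09],"delta_rot":[0,0,-0.015]}
    - {"gripper":1,"linear":[0.012,0.029,-0.095],"delta_rot":[0,0,-0.015]}

```text
clock: 28.4
position: [0.6291, 0.2705, 0.0331]
ee_rot: [-0.001, 0.76, 0.65, -0.002]
contact_force: [-0.5, 0.5, -2.3]
width: 0.0447
gripper_force: 51.2
```

Request:
send_rows:
  increments:
    - {"gripper":1,"linear":[0,0,-0.003],"delta_rot":[0,0,0]}
    - {"gripper":1,"linear":[0,0,-0.005],"delta_rot":[0,0,0]}
    - {"gripper":1,"linear":[0,0,-0.007],"delta_rot":[0,0,0]}
    - {"gripper":1,"linear":[0,0,-0.009],"delta_rot":[0,0,0]}
    - {"gripper":1,"linear":[0,0,-0.01],"delta_rot":[0,0,0]}
    - {"gripper":1,"linear":[0,0,-0.01],"delta_rot":[0,0,0]}

```text
clock: 29.0
position: [0.6311, 0.2723, 0.0257]
ee_rot: [0.0, 0.76, 0.65, 0.0]
contact_force: [0.1, -0.1, -2.2]
width: 0.0446
gripper_force: 51.3
```

Request:
send_rows:
  increments:
    - {"gripper":1,"linear":[0,0,-0.0005],"delta_rot":[0,0,0]}
    - {"gripper":1,"linear":[0,0,-0.001],"delta_rot":[0,0,0]}
    - {"gripper":1,"linear":[0,0,-0.0015],"delta_rot":[0,0,0]}
    - {"gripper":1,"linear":[0,0,-0.0015],"delta_rot":[0,0,0]}

```text
clock: 29.4
position: [0.6311, 0.2724, 0.0256]
ee_rot: [0.0, 0.76, 0.65, 0.001]
contact_force: [-1.8, -0.9, 7.8]
width: 0.0449
gripper_force: 52.1
```

Contact with the floor. Releasing, then withdrawing toward the robot.

Request:
send_rows:
  increments:
    - {"gripper":-0.5,"linear":[0,0,0],"delta_rot":[0,0,0]}
    - {"gripper":-0.5,"linear":[0,0,0],"delta_rot":[0,0,0]}
    - {"gripper":-0.5,"linear":[0,0,0],"delta_rot":[0,0,0]}
    - {"gripper":-0.5,"linear":[0,0,0.01],"delta_rot":[0,0,0]}
    - {"gripper":-0.5,"linear":[0,0,0.04],"delta_rot":[0,0,0]}
    - {"gripper":-0.5,"linear":[0,0,0.08],"delta_rot":[0,0,0]}
    - {"gripper":-0.5,"linear":[0,0,0.12],"delta_rot":[0,0,0]}
    - {"gripper":-0.5,"linear":[-0.03,0.01,0.14],"delta_rot":[0,0,0]}

```text
clock: 30.2
position: [0.6061, 0.2818, 0.1685]
ee_rot: [0.003, 0.761, 0.649, 0.005]
contact_force: [-0.5, -0.2, 0.7]
width: 0.0642
gripper_force: 0.0
```

Request:
send_rows:
  increments:
    - {"gripper":-0.5,"linear":[-0.04,0.03,0],"delta_rot":[0,0,0]}
    - {"gripper":-0.5,"linear":[-0.08,0.06,0],"delta_rot":[0,0,0]}
    - {"gripper":-0.5,"linear":[-0.12,0.09,0],"delta_rot":[0,0,0]}
    - {"gripper":-0.5,"linear":[-0.16,0.12,0],"delta_rot":[0,0,0]}
    - {"gripper":-0.5,"linear":[-0.2,0.15,0],"delta_rot":[0,0,0]}
    - {"gripper":-0.5,"linear":[-0.22,0.165,0],"delta_rot":[0,0,0]}
    - {"gripper":-0.5,"linear":[-0.22,0.165,0],"delta_rot":[0,0,0]}
    - {"gripper":-0.5,"linear":[-0.22,0.165,0],"delta_rot":[0,0,0]}

```text
clock: 31.0
position: [0.3808, 0.4475, 0.1645]
ee_rot: [0.0, 0.76, 0.65, 0.001]
contact_force: [-0.3, 0.2, 0.3]
width: 0.0644
gripper_force: 0.0
```

Run:
```python
from h import *
d=optics.get_image("scene")["pixels"]; t=optics.get_image("top")["pixels"]
cv2.imwrite("pics/f.png",np.vstack([cv2.resize(d[190:310,160:500],(680,240),interpolation=cv2.INTER_CUBIC),cv2.resize(t[90:240,160:500],(680,300),interpolation=cv2.INTER_CUBIC)]))
```

```text
(no output)
```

View pics/f.png

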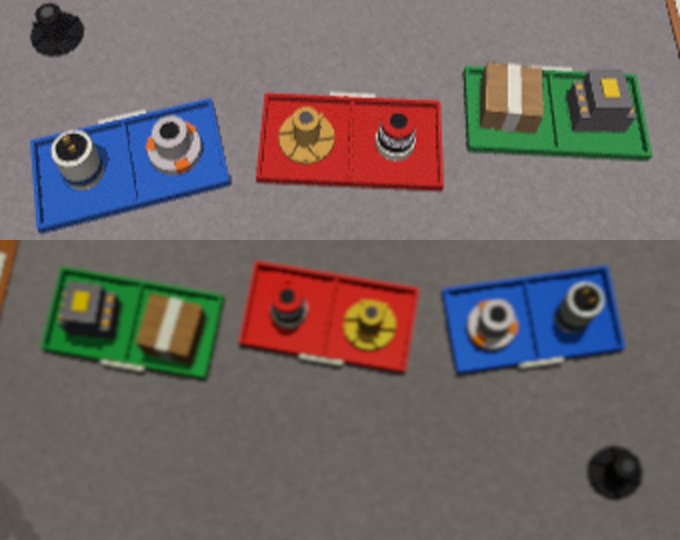

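All five parts stand upright, each in its own compartment. The carton and the black impeller (about (614,473) in the lower view) have not moved.

```bash
python3 -c "
from rig import sign_off; print(sign_off())"
```

```text
the job is handed in; nothing more can be done
None
```

All three kits are made up and the job is handed in at about 31 s on the robot's clock; the last pictures show every part upright in its compartment, with the carton and black impeller not visibly moved, but no verdict was returned.

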